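Measure the gap in front of the tart tray

TASK

Measure the free depth on the counter between the wooden stop rail and the tart tray: hook the tape measure's end over the inside of the tray's near rim, back the case away against its spring until its back rests squarely and lightly against the rail, then press the case down just hard enough to drive its sole lock fully in. Leave it standing there, let go, locked and still hooked to the rim, without shifting the tray or ramming the rail or the counter, and leave the other things alone.

Things in the scene. Friction and masses are not known exactly. Their poses are not given: they have to be found in the camera images.
- tape: Grey pocket tape measure, loose, 0.25 to 0.4 kg; box-shaped case 80 mm long (x) x 40 wide (y) x 62 high, flat sides, back and top; grasp it across the 40 mm, in its upper half. Origin: centre of the case's bottom face; the lock sole stands 4.5 mm proud below that (about 1 mm when locked), so the origin is so far above what it stands on. x points out of the mouth along the blade, z up.
- blade (a joint): How far the tape's blade is drawn out, m: 0 fully home, to 0.065 at its end stop. A spring pulls it home with 2.0 N at 0 to 3.0 N at 0.065. The blade is a stiff strip 22 mm wide, its underside 20 mm above the case's underside; even home it sticks out 20 mm past the case's front face.
- hook (a point): Point on the blade's end hook: middle of the hook plate's inner face (the face that looks back to the case), at the blade's underside. With the blade home it lies 58 mm ahead of the case's centre (18 mm ahead of its front face), 20 mm above the case's underside. The hook plate is 26 mm wide, 1.5 mm thick and hangs 19 mm below the blade's underside. Axes as the tape's.
- sole (a joint): The tape's lock, the rubber sole plate (66 x 32 mm) under the case, m: 0 = out, about 0.0037 = fully in (locked). Pushing the case down on something drives it in: it gives way above about 9 N, comes up hard after 3.7 mm and stays in, clamping the blade at whatever length it has. Touch down lightly (under 6 N) before that, or it locks too soon; it cannot be undone from above.
- tape_back (a point): Middle of the case's flat back face, 40 mm behind the case's centre, 18 mm above its underside.
- rail: Fixed wooden stop rail on the robot's side, 25 mm thick (x) x 190 long (y) x 36 high. Origin: centre of its underside, on the counter. x points towards the tray. Flush against it, on the tray side, lies a fixed wooden board, 108 mm deep (x) x 190 wide, on which the tape will stand; its top is 4 to 12 mm above the counter, not measured: feel for it.
- rail_face (a point): Middle of the top edge of the rail's face that looks to the tray (12.5 mm along x from the rail's centre, 36 mm up). Axes as the rail's.
- tray: Shallow aluminium baking tray standing loose on the counter beyond the board, 180 mm deep (x) x 230 mm wide (y) x 22 mm high, walls 2.5 mm thick, about 0.8 kg with its tarts. Origin: centre of its underside; its x axis points away from the rail, within 3 degrees of the rail's. It slides if pulled with more than about 4 N.
- tray_rim (a point): Middle of the near wall of the tray (the wall nearest the rail): its inner face, at its top edge, 22 mm above the tray's underside; 87.5 mm from the tray's centre. Axes as the tray's. It lies 123 to 148 mm from the rail's face.
- tart_a: Tart in a foil cup, 62 mm across, 20 mm high, standing in the tray. Origin: centre of its underside. Leave alone.
- tart_b: Another tart in the tray, same size. Leave alone.
- tart_c: Tart on the counter, same size. Leave alone.
- tart_d: Tart on the counter, same size. Leave alone.
- timer: White kitchen timer, 60 x 50 x 70 mm with a round dial on top; stands on the other side of the tray from the tape. Origin: centre of its underside. Leave alone.
- syrup: Amber bottle, 56 mm across, 150 mm high. Origin: centre of its underside. Leave alone.
- cup: Paper cup, 76 mm across, 95 mm high. Origin: centre of its underside. Leave alone.
- spatula: Spatula lying on the counter at the left. Leave alone.
There are look-alikes about, which are no part of the job. Of the things shaped like the rail, the wooden one is meant.

How it is judged:
By the outcome, as a careful person would: the job done as asked, in the order asked, and still so for the second after the job is handed in, with the robot touching nothing.
It also fails if it takes over 50 s, if anything falls off the work surface, if the arm or the gripper's body presses on something with over 40 N, if the wrist force passes 120 N, or if a joint passes its speed limit or range.

ROBOT

A 6-joint arm with a two-finger parallel gripper is mounted at the origin on the work surface. World frame = base frame: x ahead of the robot, y to its left, z up, the work surface at z = 0. Lengths are in mm, angles in rad, forces in N, time in s.
With the tool pointing down it reaches from about 275 to 1000 mm from the base axis. Payload 8.4 kg.
Tool frame: the origin (TCP) lies at the very end of the fingers, on their centre line; the grasp point (between the pads) lies 19 mm behind it; z points along the fingers, y is the direction in which the jaws open and shut (so a half turn about z gives the same grasp; the last joint's range is limited). The gripper opens to 85 mm and grips with 20 to 120 N. Pads are 22 mm wide; open, the fingers measure 114 mm over their backs; the gripper's body (76 mm by 85 mm) begins 54 mm behind the grasp point. The pads swing forward as they close: fully open they stand 13 mm farther back than shut.
Start: joints at [1.11, 0.353, 1.633, -0, 1.155, -0.002], TCP at [276.794, 560.368, 231.281] pointing down, gripper open.
Joint ranges: [-2.63, 2.63], [-0.92, 2.1], [0.06, 2.66], [-1.3, 4.44], [0, 2.69], [-3.02, 3.02]. Speed limits (rad/s): [2.22, 2.22, 2.79, 3.14, 3.14, 3.14].

INTERFACE

Orientations are given as [roll, pitch, yaw] about the fixed x, y, z axes, in that order (R = Rz(yaw) Ry(pitch) Rx(roll)).
In Python, from rig import r gives the robot as it stands.
- The arm moves only by the tool jog_arm, never from a script. Its argument "increments" is text: rows parted by semicolons, each of 7 numbers parted by spaces: the shift along the tool's x, y, z in cm, then the turn, a rotation vector about the tool's x, y, z in rad, then the opening, from -1 (shut) to 1 (fully open). A call has exactly 8 rows; each row shifts and turns the commanded pose from where the row before left it, along the tool's axes as they then stand; what a row does not reach is not made up. A row lasts 1/10 s, in which the tool goes at most 50 mm and 8.59 degrees, less where a joint would pass 70% of its speed; a pose out of reach is approached as far as the arm can. A call with a gripper value outside its range is refused whole. The fingers move at their own pace and stop on an object; "squeeze" is the grip in N (left out, the last holds). Time passes only in rows, so rows that do not move let the fingers close, or fill a call up. It gives the time, the measured TCP pose, the force and the opening at its end, in the units of the state.
- r.sense(): the state, without advancing time (a new reading comes with each control period).
- r.grab_frame(name): name is "scene" or "top" or "wrist"; returns the picture (480x640x3 uint8, red, green, blue); there is no depth.
- r.camera_info(name): a dict with "K" (3x3 intrinsics, pixels), "rvec" (rotation vector, rad) and "tvec" (3), from world to camera coordinates, as OpenCV has them. Camera axes: x right, y down, z forward; pixel columns grow to the right and rows downward; lengths in mm; the calibration is good to about 2 mm. A picture is of the moment at which its call begins: read the wrist's pose just before it. camera_info takes no time and is no camera call; for the wrist camera it gives the pose at the moment of the call.
- r.sign_off(): hands the job in, once; it reports no verdict.
The state is a dict: "clock": time; "qpos": joint angles; "qvel": joint speeds; "joint_efforts": joint torques, N m; "eef_pos": TCP position; "tcp_rot": TCP orientation; "contact_force": force on the tool from outside, world axes, zero at the start; "wrist_torque": the same for the moment, N m; "opening": opening from 0.0 (shut) to 1.0 (fully open).
Only numpy, scipy, OpenCV 4.12 (cv2) and the standard library are available. Lean on these libraries where they do the work, as an engineer would, in place of code of your own. Each camera call takes 0.05 s, during which the arm holds its last target.

## Working session

There is one attempt and no reset: what is moved stays moved. The work goes in short steps, Python scripts to look and compute and a tool call to move; the robot and the scene stay as the last step left them, time stands still between calls to the robot, and variables do not carry over. Pictures are saved under pics/ and viewed, and the job is handed in when it is done.

Besides the shell and the picture viewer there is one more tool, called after "Call:" as name(argument=value, ...) on one line, values as JSON. jog_arm: Moves the arm, as the interface text tells. Its arguments: {"type":"object","properties":{"increments":{"type":"string"},"squeeze":{"type":"number"}},"required":["increments"]}

```bash
ls; mkdir -p pics; python3 - <<'E'
from rig import r
import cv2
print(r.sense())
for n in ["scene","top","wrist"]:
    i=r.camera_info(n); print(n,i)
    cv2.imwrite(f"pics/{n}0.png",r.grab_frame(n)[:,:,::-1])
E
```

```text
pics
{'clock': 0.0, 'qpos': array([ 1.10961133e+00,  3.53663923e-01,  1.63414157e+00,  2.67228069e-05,
        1.15517154e+00, -2.36650994e-03]), 'qvel': array([-8.23404786e-04, -2.09779663e-03, -4.00777039e-04,  1.56350776e-03,
       -4.19413978e-05, -3.40160712e-04]), 'joint_efforts': array([-9.93528702e-04, -6.05264997e+01, -3.42057753e+01, -6.74699277e-05,
        9.64831183e-03, -1.18053893e-05]), 'eef_pos': array([276.56942704, 559.95067951, 230.54863652]), 'tcp_rot': array([-3.14020834e+00, -2.77088492e-05,  2.68276335e+00]), 'contact_force': array([0.31196688, 0.45880815, 1.2132208 ]), 'wrist_torque': array([ 0.01991321, -0.0208554 , -0.03799589]), 'opening': 1.0003683907622667}
scene {'K': array([[472.36692991,   0.        , 307.42223522],
       [  0.        , 472.36692991, 235.97079664],
       [  0.        ,   0.        ,   1.        ]]), 'rvec': array([ 2.0309251,  0.6913637, -0.3517268]), 'tvec': array([-421.3386791 ,  -82.08323251, 1525.12663549])}
top {'K': array([[608.20434226,   0.        , 318.91406769],
       [  0.        , 608.20434226, 235.70651797],
       [  0.        ,   0.        ,   1.        ]]), 'rvec': array([ 2.10387394, -2.11477277,  0.22504515]), 'tvec': array([  47.32693715,  504.27199181, 1247.89270774])}
wrist {'K': array([[374.10378964,   0.        , 324.39021218],
       [  0.        , 374.10378964, 232.69311382],
       [  0.        ,   0.        ,   1.        ]]), 'rvec': array([-2.45987651, -1.52890325, -0.21356779]), 'tvec': array([-623.36948109,  -37.15998312,  380.15918347])}
```

View pics/scene0.png

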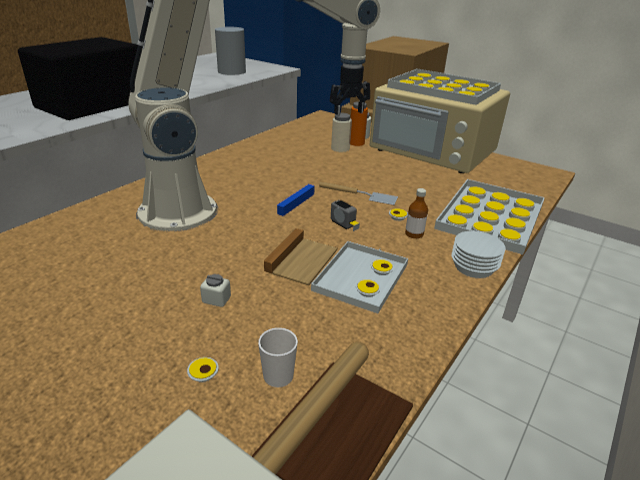

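View pics/top0.png

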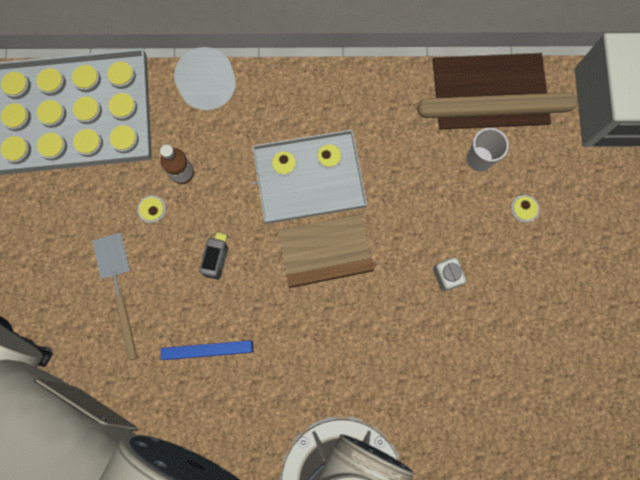

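View pics/wrist0.png

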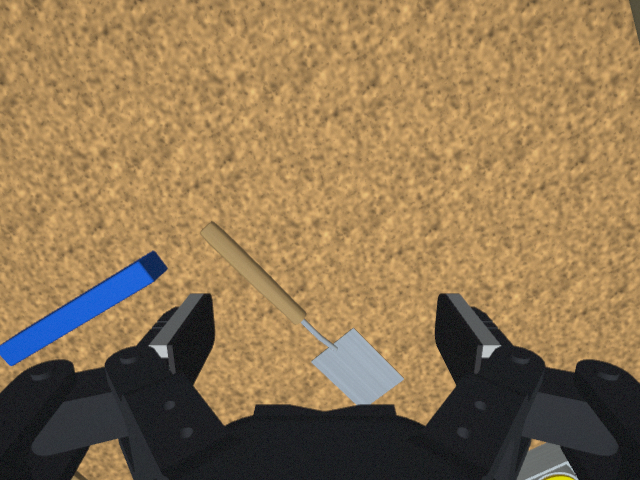

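The scene and top views show the wooden rail with its board at about (330,270) in the top picture. The tray is above it, the tape is at (214,255), and the blue rail at (205,350) is a decoy. I'll enlarge the work area.

```bash
cat > h.py <<'E'
import numpy as np, cv2
from scipy.spatial.transform import Rotation as Ro
from rig import r
def cam(n):
    i=r.camera_info(n); return np.array(i['K']),cv2.Rodrigues(np.array(i['rvec']))[0],np.array(i['tvec'])
def ray(n,uv,c=None):
    K,R,t=c or cam(n); d=R.T@(np.linalg.inv(K)@np.array([uv[0],uv[1],1.])); return -R.T@t,d
def onz(n,uv,z,c=None):
    o,d=ray(n,uv,c); return o+d*(z-o[2])/d[2]
def proj(n,P,c=None):
    K,R,t=c or cam(n); p=K@(R@np.array(P,float)+t); return p[:2]/p[2]
def st():
    s=r.sense(); print('t',round(s['clock'],2),'pos',s['eef_pos'].round(1),'rot',s['tcp_rot'].round(4),'F',s['contact_force'].round(2),'T',s['wrist_torque'].round(3),'op',round(s['opening'],3)); return s
E
python3 - <<'E'
import cv2
a=cv2.imread('pics/top0.png')
cv2.imwrite('pics/t0c.png',cv2.resize(a[120:300,180:400],None,fx=3.6,fy=3.3,interpolation=cv2.INTER_CUBIC)[:600,:800])
cv2.imwrite('pics/t0tape.png',cv2.resize(a[220:290,180:250],None,fx=8,fy=8,interpolation=cv2.INTER_CUBIC))
E
```

```text
(no output)
```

View pics/t0c.png

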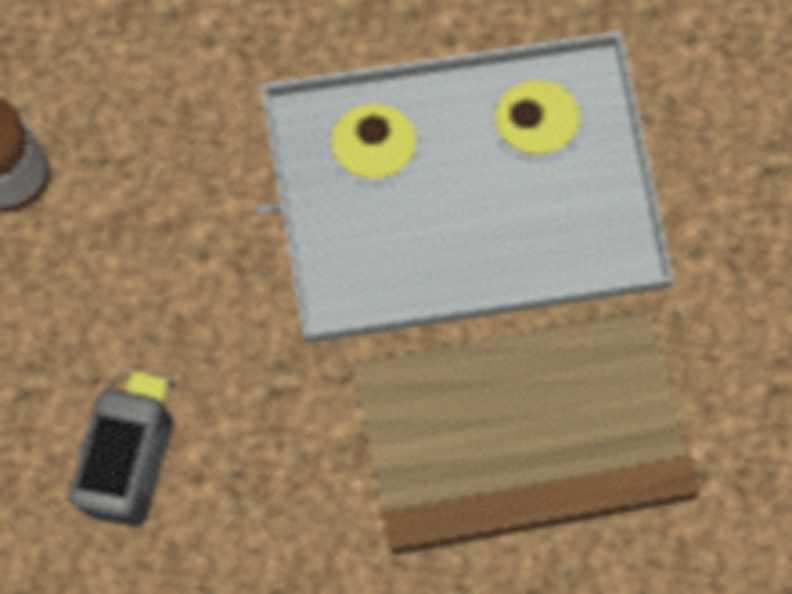

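View pics/t0tape.png

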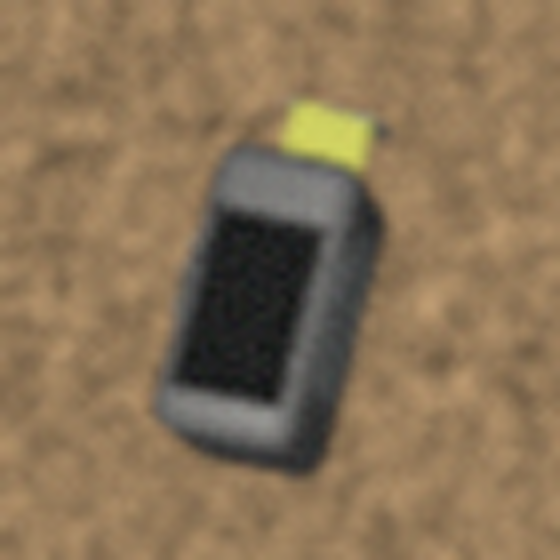

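```bash
python3 - <<'E'
from h import *
c=cam('top'); print('campos',(-c[1].T@c[2]).round(1))
a=cv2.imread('pics/top0.png')
g=cv2.cvtColor(a,cv2.COLOR_BGR2HSV)
sub=lambda x,y:(180+x/8,220+y/8)
print('label',[onz('top',sub(*p),66.5).round(1) for p in [(232,212),(325,212),(282,402),(178,385),(253,307)]])
print('case top corners',[onz('top',sub(*p),66.5).round(1) for p in [(228,150),(345,165),(160,415),(300,470)]])
print('tip',[onz('top',sub(*p),24.5).round(1) for p in [(292,100),(375,118)]])
s2=lambda x,y:(180+x/3.6,120+y/3.3)
p=[onz('top',s2(*q),36) for q in [(385,513),(693,458),(698,493),(393,550)]]
print('rail top',[q.round(1) for q in p], np.linalg.norm(p[1]-p[0]),np.linalg.norm(p[2]-p[1]))
d=p[0]-p[1]; print('rail yaw',np.degrees(np.arctan2(-d[0],d[1])))
p=[onz('top',s2(*q),22) for q in [(306,338),(668,283),(619,34),(265,88)]]
print('tray rim',[q.round(1) for q in p],[np.linalg.norm(p[i]-p[i-1]).round(1) for i in range(4)])
d=p[0]-p[1]; print('tray yaw',np.degrees(np.arctan2(-d[0],d[1])))
for n in ['wrist']:
    K,R,t=cam(n); s=st(); o=-R.T@t; Rt=Ro.from_euler('xyz',s['tcp_rot']).as_matrix(); print('cam in tool',(Rt.T@(o-s['eef_pos'])).round(1),(Rt.T@R.T).round(3))
E
```

```text
campos [ 230.    45.5 1326.2]
label [array([479.7, 276.9,  66.5]), array([479.5, 252.3,  66.5]), array([428.9, 262.1,  66.5]), array([433.6, 289.5,  66.5]), array([454.2, 270.5,  66.5])]
case top corners [array([496.4, 278.5,  66.5]), array([492.2, 247.4,  66.5]), array([425.7, 293.9,  66.5]), array([411. , 256.9,  66.5])]
tip [array([519.2, 269.2,  24.5]), array([514. , 246.3,  24.5])]
rail top [array([421.7, 113.6,  36. ]), array([456.9, -70.4,  36. ]), array([433.8, -72.8,  36. ]), array([397.6, 108.7,  36. ])] 187.282646967957 23.21887752762498
rail yaw 10.844286796350703
tray rim [array([541.9, 163.4,  22. ]), array([578.8, -59.1,  22. ]), array([756.7, -31.8,  22. ]), array([718.5, 191.6,  22. ])] [np.float64(178.8), np.float64(225.5), np.float64(180.0), np.float64(226.6)]
tray yaw 9.398689668071585
t 0.15 pos [276.6 560.  230.7] rot [-3.1404  0.      2.6827] F [-0.67  0.19 -0.57] T [-0.011 -0.063 -0.014] op 1.0
cam in tool [  69.1   -1.  -144.5] [[ 0.    -0.961 -0.276]
 [ 1.     0.     0.   ]
 [-0.    -0.276  0.961]]
```

Call:
jog_arm(increments="-3.6 -2.26 0.4 0 0 0 1;-3.6 -2.26 0.4 0 0 0 1;-3.6 -2.26 0.4 0 0 0 1;-3.6 -2.26 0.4 0 0 0 1;-3.6 -2.26 0.4 0 0 0 1;-3.6 -2.26 0.4 0 0 0 1;-3.6 -2.26 0.4 0 0 0 1;-3.6 -2.26 0.4 0 0 0 1")

```text
clock: 0.95
eef_pos: [455.5, 269.1, 199.1]
tcp_rot: [-3.142, 0.0, 2.683]
contact_force: [0.9, 0.4, 0.3]
opening: 0.999
```

Call:
jog_arm(increments="0 0 0 0 0 0.12 1;0 0 0 0 0 0.12 1;0 0 0 0 0 0.12 1;0 0 0 0 0 0.12 1;0 0 0 0 0 0.12 1;0 0 0 0 0 0.12 1;0 0 0 0 0 0.12 1;0 0 0 0 0 0.12 1")

```text
clock: 1.75
eef_pos: [454.8, 270.6, 199.1]
tcp_rot: [-3.141, 0.0, 1.718]
contact_force: [0.4, -0.5, 0.7]
opening: 1.004
```

Call:
jog_arm(increments="0 0 0 0 0 0.12 1;0 0 0 0 0 0.12 1;0 0 0 0 0 0.12 1;0 0 0 0 0 0.12 1;0 0 0 0 0 0.12 1;0 0 0 0 0 0.12 1;0 0 0 0 0 0.12 1;0 0 0 0 0 0.12 1")

```text
clock: 2.55
eef_pos: [454.8, 270.6, 199.1]
tcp_rot: [-3.142, 0.0, 0.758]
contact_force: [-0.3, -0.4, -0.9]
opening: 0.997
```

Call:
jog_arm(increments="0 0 0 0 0 0.12 1;0 0 0 0 0 0.12 1;0 0 0 0 0 0.12 1;0 0 0 0 0 0.12 1;0 0 0 0 0 0.12 1;0 0 0 0 0 0.12 1;0 0 0 0 0 0.12 1;0 0 0 0 0 0.12 1")

```text
clock: 3.35
eef_pos: [454.8, 270.6, 199.1]
tcp_rot: [3.141, 0.0, -0.202]
contact_force: [0.0, -1.1, 0.2]
opening: 0.999
```

```bash
python3 - <<'E'
from h import *
c=cam('wrist'); import pickle; pickle.dump(c,open('w1.pkl','wb'))
cv2.imwrite('pics/w1.png',r.grab_frame('wrist')[:,:,::-1]); st()
print((-c[1].T@c[2]).round(1), proj('wrist',[454,270.5,66.5]),proj('wrist',[516,258,24]))
E
```

```text
t 3.4 pos [454.8 270.6 199.1] rot [ 3.1413e+00  3.0000e-04 -2.0910e-01] F [-0.34  0.14 -0.92] T [-0.018  0.007 -0.042] op 0.998
[523.8 255.3 343.5] [323.24275008 222.3176895 ] [322.55900263 135.3726338 ]
```

View pics/w1.png

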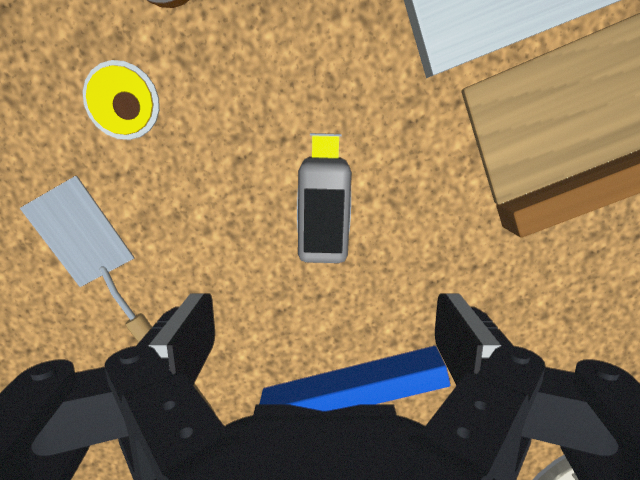

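The wrist view shows the tape upright in the picture. The label spans (304..344, 190..254) and the yellow blade end is at (312..340, 134..157). I'll measure them by mask.

```bash
python3 - <<'E'
from h import *; import pickle
c=pickle.load(open('w1.pkl','rb'))
a=cv2.imread('pics/w1.png'); g=cv2.cvtColor(a,cv2.COLOR_BGR2HSV)
roi=np.zeros(a.shape[:2],np.uint8); roi[120:270,285:365]=1
y=(cv2.inRange(g,(25,150,150),(35,255,255))*roi); k=(cv2.inRange(g,(0,0,0),(180,255,70))*roi)
for n,m,z in [('yellow',y,24.8),('label',k,66.5)]:
    m=cv2.morphologyEx(m,cv2.MORPH_OPEN,np.ones((3,3)))
    cs=max(cv2.findContours(m,0,2)[0],key=cv2.contourArea); rc=cv2.minAreaRect(cs); b=cv2.boxPoints(rc); P=[onz('wrist',q,z,c) for q in b]
    print(n,rc,'\n',np.round(P,1).tolist(),np.mean(P,0).round(1),[np.linalg.norm(P[i]-P[i-1]).round(1) for i in range(4)])
# grey case outline at row extremes
grey=cv2.inRange(g,(0,0,0),(180,60,190))*roi
m=cv2.morphologyEx(grey,cv2.MORPH_OPEN,np.ones((3,3))); ys,xs=np.nonzero(m)
for v in range(155,265,10):
    x=xs[ys==v]; print(v,x.min() if len(x) else None,x.max() if len(x) else None,end=' | ')
E
```

```text
yellow ((325.0, 146.5), (21.0, 26.0), 90.0) 
 [[517.4, 267.0, 24.8], [513.0, 246.0, 24.8], [496.3, 249.3, 24.8], [500.7, 270.6, 24.8]] [506.9 258.2  24.8] [np.float64(17.0), np.float64(21.5), np.float64(17.0), np.float64(21.8)]
label ((323.4999694824219, 220.49998474121094), (38.99999237060547, 62.99999237060547), 0.0) 
 [[433.5, 290.1, 66.5], [482.0, 279.4, 66.5], [476.1, 250.9, 66.5], [427.4, 260.2, 66.5]] [454.8 270.1  66.5] [np.float64(30.5), np.float64(49.6), np.float64(29.1), np.float64(49.6)]
155 None None | 165 301 348 | 175 298 350 | 185 298 350 | 195 297 350 | 205 297 350 | 215 297 350 | 225 297 349 | 235 298 347 | 245 298 347 | 255 299 346 |
```

Call:
jog_arm(increments="0 0 2.2 0 0 0 1;0 0 2.2 0 0 0 1;0 0 2.2 0 0 0 1;0 0 2.2 0 0 0 1;0 0 2.2 0 0 0 1;0 0 2.2 0 0 0 1;0 0 2.2 0 0 0 1;0 0 1.7 0 0 0 1")

```text
clock: 4.2
eef_pos: [454.5, 270.4, 27.0]
tcp_rot: [3.141, 0.001, -0.195]
contact_force: [0.2, 0.2, 0.7]
opening: 0.995
```

Call:
jog_arm(increments="0 0 0 0 0 0 -0.1;0 0 0 0 0 0 -0.1;0 0 0 0 0 0 -0.1;0 0 0 0 0 0 -0.1;0 0 0 0 0 0 -0.1;0 0 0 0 0 0 -0.1;0 0 0 0 0 0 -0.1;0 0 0 0 0 0 -0.1", squeeze=50)

```text
clock: 5.0
eef_pos: [455.6, 271.2, 29.4]
tcp_rot: [-3.14, -0.001, -0.197]
contact_force: [-0.8, 0.0, 7.5]
opening: 0.463
```

Call:
jog_arm(increments="0 0 -1 0 0 0 -0.1;0 0 -1 0 0 0 -0.1;0 0 -1 0 0 0 -0.1;0 0 -1 0 0 0 -0.1;0 0 -1 0 0 0 -0.1;0 0 -1 0 0 0 -0.1;0 0 0 0 0 0 -0.1;0 0 0 0 0 0 -0.1")

```text
clock: 5.8
eef_pos: [455.0, 270.8, 88.5]
tcp_rot: [-3.141, -0.0, -0.197]
contact_force: [0.3, -0.8, -2.3]
opening: 0.459
```

```bash
python3 - <<'E'
from h import *
import pickle
c=cam('wrist'); pickle.dump(c,open('w2.pkl','wb'))
cv2.imwrite('pics/w2.png',r.grab_frame('wrist')[:,:,::-1])
for i in range(1): st()
cv2.imwrite('pics/s2.png',r.grab_frame('scene')[:,:,::-1]);st()
cv2.imwrite('pics/t2.png',r.grab_frame('top')[:,:,::-1])
a=cv2.imread('pics/s2.png'); cv2.imwrite('pics/s2c.png',cv2.resize(a[130:310,240:440],None,fx=3.3,fy=3.3,interpolation=cv2.INTER_CUBIC))
E
```

```text
t 5.85 pos [454.7 270.6  88.1] rot [ 3.1414e+00  2.0000e-04 -1.9710e-01] F [ 0.17 -0.5  -3.59] T [-0.023  0.08  -0.017] op 0.464
t 5.9 pos [454.6 270.5  87.9] rot [ 3.1411e+00  6.0000e-04 -1.9720e-01] F [-0.13 -0.81 -3.28] T [-0.027  0.04   0.035] op 0.46
```

View pics/w2.png

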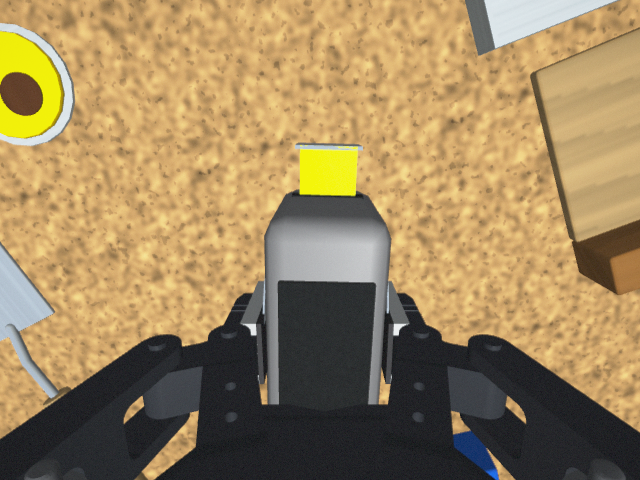

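View pics/s2c.png

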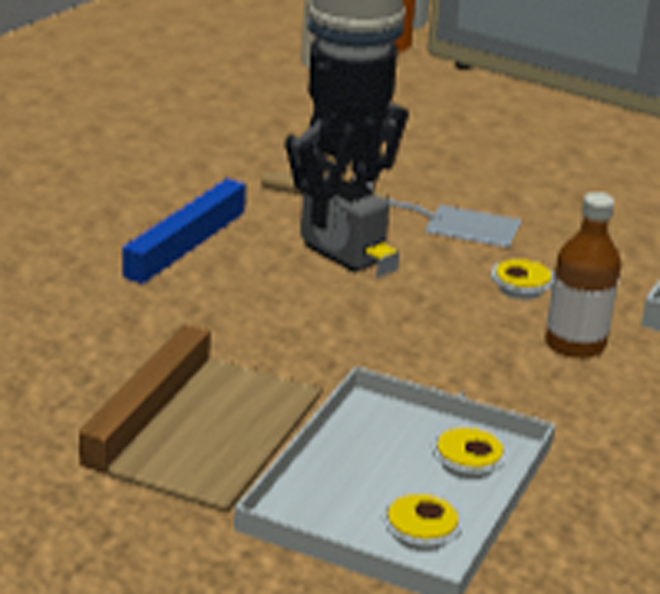

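The tape is held square in the jaws at opening 0.46, with a load of about 3 N. The hook plate is at (297..361, 147) in the wrist view. Next I carry it over the board and turn it to the rail.

Call:
jog_arm(increments="1.29 2.68 -0.3 0 0 0 -0.1;1.29 2.68 -0.3 0 0 0 -0.1;1.29 2.68 -0.3 0 0 0 -0.1;1.29 2.68 -0.3 0 0 0 -0.1;1.29 2.68 -0.3 0 0 0 -0.1;1.29 2.68 -0.3 0 0 0 -0.1;1.29 2.68 -0.3 0 0 0 -0.1;1.29 2.68 -0.3 0 0 0 -0.1")

```text
clock: 6.75
eef_pos: [514.0, 39.0, 111.9]
tcp_rot: [3.141, 0.001, -0.197]
contact_force: [0.1, -0.4, -1.9]
opening: 0.46
```

Call:
jog_arm(increments="0 0 0 0 0 -0.06 -0.1;0 0 0 0 0 -0.06 -0.1;0 0 0 0 0 -0.06 -0.1;0 0 0 0 0 -0.06 -0.1;0 0 0 0 0 -0.06 -0.1;0 0 0 0 0 -0.06 -0.1;0 0 0 0 0 -0.01 -0.1;0 0 0 0 0 0 -0.1")

```text
clock: 7.55
eef_pos: [513.9, 40.2, 111.9]
tcp_rot: [-3.142, 0.001, 0.172]
contact_force: [-0.2, 0.2, -2.8]
opening: 0.462
```

```bash
python3 - <<'E'
from h import *
import pickle
c=cam('wrist'); s=st(); pickle.dump((c,s),open('w3.pkl','wb'))
cv2.imwrite('pics/w3.png',r.grab_frame('wrist')[:,:,::-1])
cv2.imwrite('pics/s3.png',r.grab_frame('scene')[:,:,::-1]);st()
E
```

```text
t 7.55 pos [513.9  40.2 111.9] rot [-3.1415e+00  7.0000e-04  1.7160e-01] F [-0.2   0.17 -2.81] T [0.016 0.035 0.037] op 0.462
t 7.65 pos [514.   40.3 112.1] rot [-3.1416e+00  4.0000e-04  1.7150e-01] F [ 0.68  0.07 -1.76] T [-0.016  0.014  0.008] op 0.459
```

View pics/w3.png

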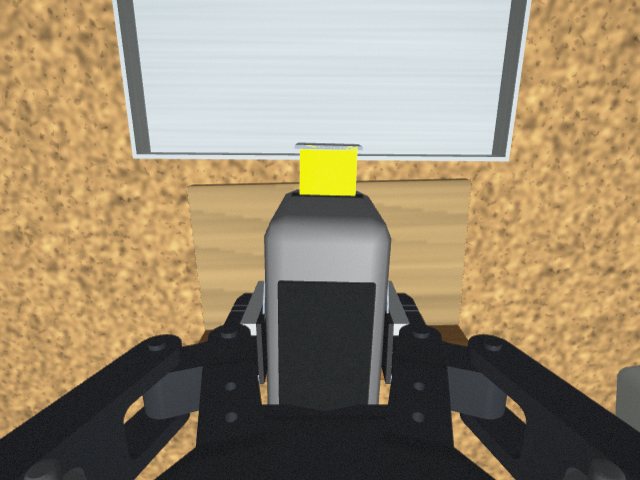

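The near rim runs from (134,158) to (509,160). The board's front edge runs from (190,186) to (470,180). The rail shows brown beside the fingers at about (215,335) and (455,330), and the hook is at (328,146). I'll zoom in for exact edges.

```bash
python3 - <<'E'
import cv2
a=cv2.imread('pics/w3.png')
z=lambda x0,x1,y0,y1,f:cv2.resize(a[y0:y1,x0:x1],None,fx=f,fy=f,interpolation=cv2.INTER_NEAREST)
cv2.imwrite('pics/w3a.png',cv2.vconcat([z(120,280,140,200,5),z(400,560,140,200,5)]))
cv2.imwrite('pics/w3b.png',cv2.hconcat([z(180,260,310,360,5),z(400,480,310,360,5)]))
E
```

```text
(no output)
```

View pics/w3a.png

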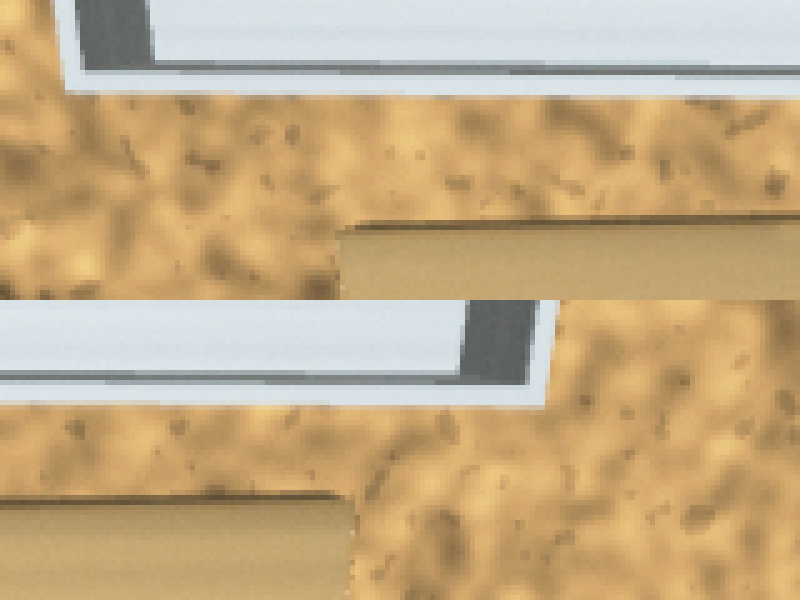

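View pics/w3b.png

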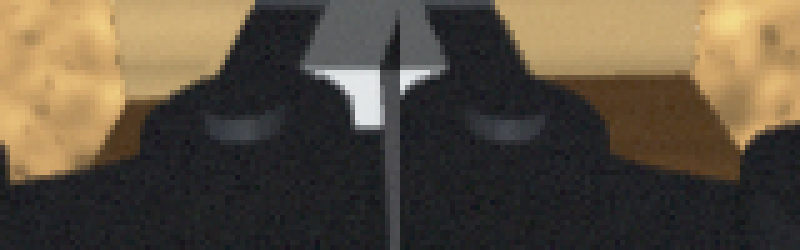

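```bash
cat > m.py <<'E'
from h import *; import pickle
c,s=pickle.load(open('w3.pkl','rb'))
def yaw(l,rr): d=l-rr; return np.arctan2(-d[0],d[1])
ol,orr=[onz('wrist',q,22,c) for q in [(133.2,158.2),(508.8,161.2)]]
il,ir=[onz('wrist',q,22,c) for q in [(136.8,154.2),(505.6,156.8)]]
print('rim outer',ol.round(1),orr.round(1),np.linalg.norm(ol-orr).round(1),'yaw',yaw(ol,orr).round(4)); print('inner',il.round(1),ir.round(1),np.linalg.norm(il-ir).round(1),yaw(il,ir).round(4))
for zb in (4,6,8,10,12):
    fl,fr=[onz('wrist',q,zb,c) for q in [(188.2,186),(470,180)]]
    bl,br=[onz('wrist',q,zb,c) for q in [(204.3,330),(458,325)]]
    y=yaw(fl,fr); ux=np.array([np.cos(y),np.sin(y),0]); uy=np.array([-np.sin(y),np.cos(y),0])
    face=(bl+br)/2; f2=(fl+fr)/2-108*ux; rim=(il+ir)/2
    print(zb,'front w',np.linalg.norm(fl-fr).round(1),'back w',np.linalg.norm(bl-br).round(1),'depth',((fl+fr-bl-br)/2@ux).round(1),'yaw',y.round(4),yaw(bl,br).round(4),'face',face.round(1),f2.round(1),'gap',((rim-face)@ux).round(1),((rim-f2)@ux).round(1),'lat',((rim-f2)@uy).round(1))
P=s['eef_pos']; zt=P[2]-24.9+20
for q in [(297,149.5),(361,149.5),(297,144),(361,144)]:
    w=onz('wrist',q,zt,c)-P; ps=s['tcp_rot'][2]; print('hook tool', (w@[np.cos(ps),np.sin(ps),0]).round(1),(w@[np.sin(ps),-np.cos(ps),0]).round(1))
E
python3 m.py
python3 -c "
import cv2
a=cv2.imread('pics/w3.png');cv2.imwrite('pics/w3c.png',cv2.resize(a[130:230,260:400],None,fx=5,fy=5,interpolation=cv2.INTER_NEAREST))"
```

```text
rim outer [543.8 163.8  22. ] [581.6 -64.9  22. ] 231.8 yaw 0.1639
inner [546.6 161.7  22. ] [583.9 -62.1  22. ] 226.9 0.1648
4 front w 190.5 back w 192.1 depth 109.7 yaw 0.1931 0.1941 face [439.  21.   4.] [440.7  20.9   4. ] gap 129.4 127.8 lat 4.4
6 front w 189.0 back w 190.6 depth 108.8 yaw 0.1931 0.1941 face [440.1  21.2   6. ] [441.  21.   6.] gap 128.3 127.5 lat 4.4
8 front w 187.5 back w 189.1 depth 107.9 yaw 0.1931 0.1941 face [441.3  21.5   8. ] [441.3  21.1   8. ] gap 127.1 127.2 lat 4.4
10 front w 186.0 back w 187.5 depth 107.1 yaw 0.1931 0.1941 face [442.4  21.7  10. ] [441.6  21.1  10. ] gap 125.9 126.9 lat 4.4
12 front w 184.5 back w 186.0 depth 106.2 yaw 0.1931 0.1941 face [443.6  21.9  12. ] [441.9  21.2  12. ] gap 124.7 126.6 lat 4.3
hook tool 61.1 -9.4
hook tool 61.1 15.6
hook tool 63.2 -9.3
hook tool 63.2 15.5
```

View pics/w3c.png

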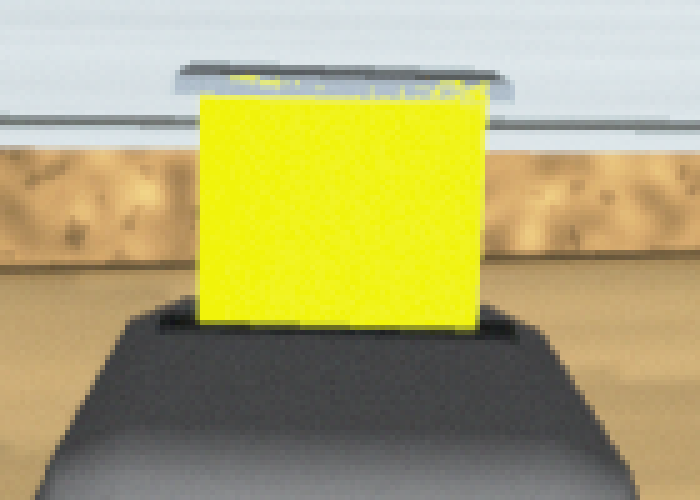

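```bash
cat > ty.py <<'E'
from h import *; import pickle
def tapeyaw(f,c,s,ztop_off=62-24.9):
    a=cv2.imread(f); g=cv2.cvtColor(a,cv2.COLOR_BGR2HSV); P=s['eef_pos']; ps=s['tcp_rot'][2]
    def tl(q,z):
        w=onz('wrist',q,z,c)-P; return [w@[np.cos(ps),np.sin(ps),0], w@[np.sin(ps),-np.cos(ps),0]]
    # label side edges & front edge : dark vs grey
    V=cv2.GaussianBlur(g[:,:,2],(3,3),0).astype(float); z=P[2]+ztop_off
    def fit(pts):
        d=cv2.fitLine(np.float32(pts),cv2.DIST_HUBER,0,.01,.01).ravel(); return d[:2]
    out=[]
    for lo,hi in [(268,300),(355,386)]:
        pts=[]
        for v in range(292,318):
            gr=np.abs(np.diff(V[v,lo:hi])); 
            # label edge: strongest gradient
            pts.append(tl((lo+gr.argmax()+.5,v),z))
        d=fit(pts); out.append(np.arctan2(d[1],d[0])*1); 
    fr=[]
    for u in range(290,368,2):
        gr=np.abs(np.diff(V[268:296,u])); fr.append(tl((u,268+gr.argmax()+.5),z))
    d=fit(fr); 
    print('side tool-y slope',[ (o+np.pi/2)%np.pi-np.pi/2 for o in out],'front',np.arctan(-d[0]/d[1]),'front x',np.mean(fr,0))
c,s=pickle.load(open('w3.pkl','rb'))
if __name__=='__main__': tapeyaw('pics/w3.png',c,s)
E
python3 ty.py
```

```text
side tool-y slope [np.float32(0.034628987), np.float32(0.023414254)] front 0.02050169 front x [23.79791705  2.4650766 ]
```

Call:
jog_arm(increments="0 0 0.8 0 0 -0.025 -0.1;0 0 0.8 0 0 -0.025 -0.1;0 0 0.8 0 0 0 -0.1;0 0 0.8 0 0 0 -0.1;0 0 0.8 0 0 0 -0.1;0 0 0.8 0 0 0 -0.1;0 0 0.8 0 0 0 -0.1;0 0 0.6 0 0 0 -0.1")

```text
clock: 8.45
eef_pos: [513.9, 40.2, 49.4]
tcp_rot: [-3.142, 0.001, 0.223]
contact_force: [-0.9, 0.6, -3.0]
opening: 0.47
```

```bash
cat > v.py <<'E'
from h import *
import pickle,sys
n=sys.argv[1]
c=cam('wrist'); s=st(); pickle.dump((c,s),open(f'w{n}.pkl','wb'))
a=r.grab_frame('wrist')[:,:,::-1]; cv2.imwrite(f'pics/w{n}.png',a)
if len(sys.argv)>2:
    b=r.grab_frame('scene')[:,:,::-1]; cv2.imwrite(f'pics/s{n}.png',b); cv2.imwrite(f'pics/s{n}c.png',cv2.resize(b[200:320,250:420],None,fx=4.5,fy=4.5,interpolation=cv2.INTER_CUBIC))
E
python3 v.py 4 s
```

```text
t 8.45 pos [513.9  40.2  49.4] rot [-3.1415e+00  5.0000e-04  2.2280e-01] F [-0.86  0.63 -3.04] T [ 0.     0.077 -0.029] op 0.47
```

View pics/w4.png

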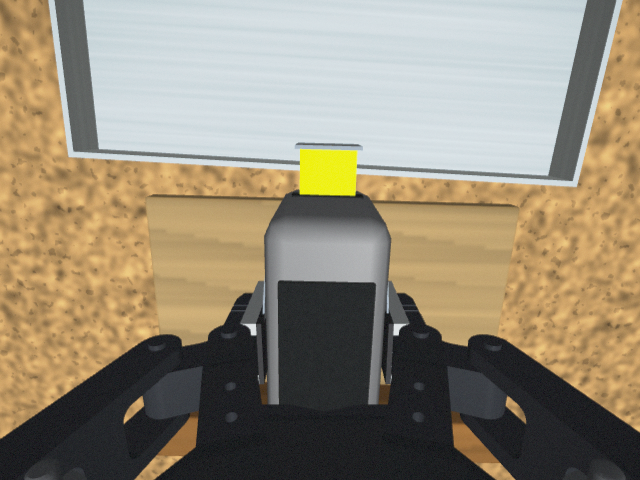

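View pics/s4c.png

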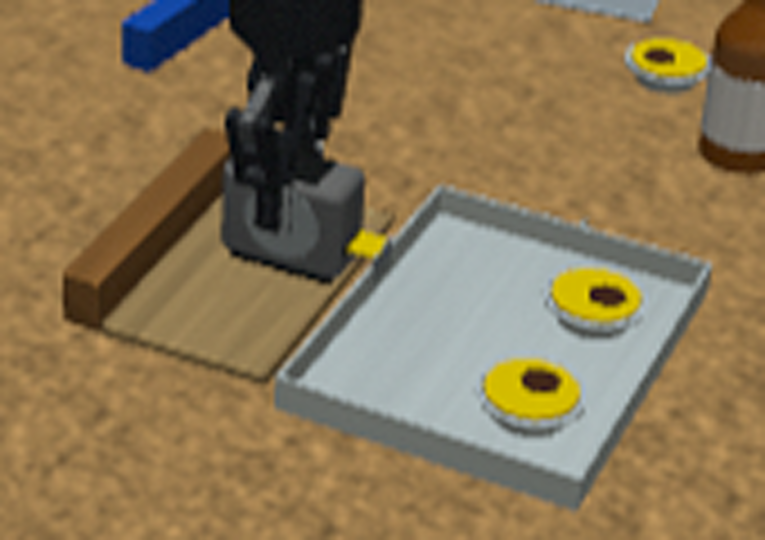

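```bash
python3 - <<'E'
from h import *; import pickle
c,s=pickle.load(open('w4.pkl','rb'))
for dz in (22,24.9,28):
    h=onz('wrist',(328,150),s['eef_pos'][2]-dz+20,c); o=onz('wrist',(328,144),s['eef_pos'][2]-dz+20,c); q=onz('wrist',(328,166.6),22,c); print(h.round(1),o.round(1),q.round(1),((h-q)@[np.cos(.164),np.sin(.164),0]).round(1))
E
python3 - <<'E'
import sys; sys.path.insert(0,'.')
from ty import *
c,s=pickle.load(open('w4.pkl','rb')); tapeyaw('pics/w4.png',c,s)
E
```

```text
[574.   51.1  47.4] [576.2  51.6  47.4] [565.3  48.9  22. ] 9.0
[573.9  51.   44.5] [576.1  51.5  44.5] [565.3  48.9  22. ] 8.8
[573.7  50.9  41.4] [576.   51.5  41.4] [565.3  48.9  22. ] 8.6
side tool-y slope [np.float32(0.034626722), np.float32(0.034145594)] front 0.019046143 front x [23.74720487  2.43861983]
```

Call:
jog_arm(increments="0 0 0.2 0 0 0 -0.1;0 0 0.2 0 0 0 -0.1;0 0 0.1 0 0 0 -0.1;0 0 0.05 0 0 0 -0.1;0 0 0.05 0 0 0 -0.1;0 0 0.05 0 0 0 -0.1;0 0 0.05 0 0 0 -0.1;0 0 0 0 0 0 -0.1")

```text
clock: 9.35
eef_pos: [514.1, 40.2, 43.2]
tcp_rot: [3.142, 0.0, 0.223]
contact_force: [-1.2, -0.8, -2.8]
opening: 0.465
```

Call:
jog_arm(increments="0 0 0.02 0 0 0 -0.1;0 0 0.02 0 0 0 -0.1;0 0 0.02 0 0 0 -0.1;0 0 0.02 0 0 0 -0.1;0 0 0.02 0 0 0 -0.1;0 0 0.02 0 0 0 -0.1;0 0 0 0 0 0 -0.1;0 0 0 0 0 0 -0.1")

```text
clock: 10.15
eef_pos: [514.1, 40.3, 42.1]
tcp_rot: [3.142, 0.0, 0.223]
contact_force: [0.3, -0.1, -3.4]
opening: 0.464
```

Call:
jog_arm(increments="0 0 0.03 0 0 0 -0.1;0 0 0.03 0 0 0 -0.1;0 0 0.03 0 0 0 -0.1;0 0 0.03 0 0 0 -0.1;0 0 0.03 0 0 0 -0.1;0 0 0 0 0 0 -0.1;0 0 0 0 0 0 -0.1;0 0 0 0 0 0 -0.1")

```text
clock: 10.95
eef_pos: [514.1, 40.3, 40.6]
tcp_rot: [-3.142, -0.0, 0.223]
contact_force: [0.6, -0.9, -3.0]
opening: 0.467
```

Call:
jog_arm(increments="0 0 0.03 0 0 0 -0.1;0 0 0.03 0 0 0 -0.1;0 0 0.03 0 0 0 -0.1;0 0 0.03 0 0 0 -0.1;0 0 0.03 0 0 0 -0.1;0 0 0 0 0 0 -0.1;0 0 0 0 0 0 -0.1;0 0 0 0 0 0 -0.1")

```text
clock: 11.75
eef_pos: [514.1, 40.3, 39.1]
tcp_rot: [-3.142, -0.0, 0.223]
contact_force: [0.3, 0.6, -3.2]
opening: 0.465
```

Call:
jog_arm(increments="0 0 0.03 0 0 0 -0.1;0 0 0.03 0 0 0 -0.1;0 0 0.03 0 0 0 -0.1;0 0 0.03 0 0 0 -0.1;0 0 0.03 0 0 0 -0.1;0 0 0 0 0 0 -0.1;0 0 0 0 0 0 -0.1;0 0 0 0 0 0 -0.1")

```text
clock: 12.55
eef_pos: [514.1, 40.2, 37.6]
tcp_rot: [3.142, 0.0, 0.223]
contact_force: [0.9, -0.9, -2.7]
opening: 0.463
```

Call:
jog_arm(increments="0 0 0.03 0 0 0 -0.1;0 0 0.03 0 0 0 -0.1;0 0 0.03 0 0 0 -0.1;0 0 0.03 0 0 0 -0.1;0 0 0.03 0 0 0 -0.1;0 0 0 0 0 0 -0.1;0 0 0 0 0 0 -0.1;0 0 0 0 0 0 -0.1")

```text
clock: 13.35
eef_pos: [514.2, 40.3, 36.5]
tcp_rot: [3.142, -0.0, 0.223]
contact_force: [-2.8, -0.3, 5.7]
opening: 0.465
```

Call:
jog_arm(increments="0 0 -0.12 0 0 0 -0.1;0 0 0 0 0 0 -0.1;0 0 0 0 0 0 -0.1;0 0 0 0 0 0 -0.1;0 0 0 0 0 0 -0.1;0 0 0 0 0 0 -0.1;0 0 0 0 0 0 -0.1;0 0 0 0 0 0 -0.1")

```text
clock: 14.15
eef_pos: [514.1, 40.3, 37.3]
tcp_rot: [3.142, 0.0, 0.223]
contact_force: [-0.1, 0.2, -3.2]
opening: 0.463
```

```bash
python3 v.py 5 s; python3 - <<'E'
from h import *; st()
import sys
from ty import *
c,s=pickle.load(open('w5.pkl','rb')); tapeyaw('pics/w5.png',c,s)
E
```

```text
t 14.15 pos [514.1  40.3  37.3] rot [3.1416 0.     0.2228] F [-0.12  0.17 -3.2 ] T [-0.087  0.038  0.006] op 0.463
t 14.25 pos [514.1  40.2  37.3] rot [3.1416 0.     0.2228] F [-0.58 -0.4  -3.25] T [-0.015  0.054  0.054] op 0.468
side tool-y slope [np.float32(0.034552217), np.float32(0.023533821)] front 0.019055562 front x [23.70209318  2.46375291]
```

View pics/w5.png

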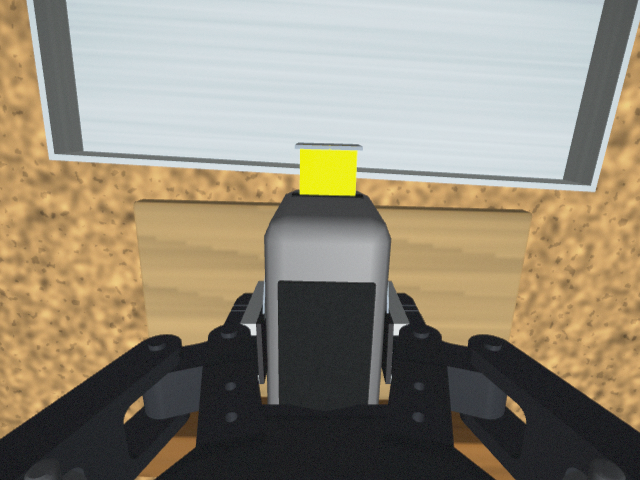

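View pics/s5c.png

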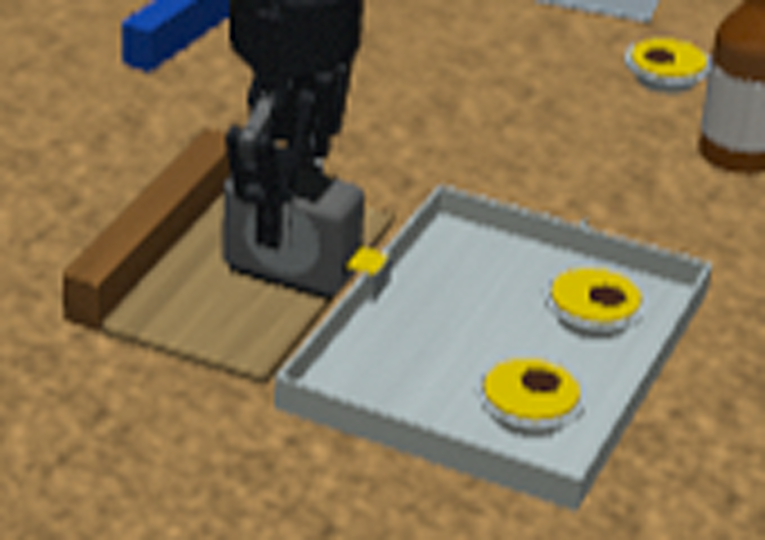

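The hook plate sits inside the tray behind the near wall, and the board was felt at about TCP z 36.6. I back away gently along the rail's axis.

Call:
jog_arm(increments="-0.12 0 0 0 0 0 -0.1;-0.12 0 0 0 0 0 -0.1;-0.12 -0.01 0 0 0 0 -0.1;-0.12 -0.01 0 0 0 0 -0.1;-0.12 0 0 0 0 0 -0.1;-0.12 -0.01 0 0 0 0 -0.1;-0.12 0 0 0 0 0 -0.1;-0.12 0 0 0 0 0 -0.1")

```text
clock: 15.05
eef_pos: [505.1, 38.5, 37.4]
tcp_rot: [3.142, -0.001, 0.223]
contact_force: [2.6, 1.5, -3.7]
opening: 0.462
```

Call:
jog_arm(increments="-0.12 0 0 0 0 0 -0.1;-0.12 -0.01 0 0 0 0 -0.1;-0.12 0 0 0 0 0 -0.1;-0.12 -0.01 0 0 0 0 -0.1;-0.12 0 0 0 0 0 -0.1;-0.12 -0.01 0 0 0 0 -0.1;-0.12 0 0 0 0 0 -0.1;0 0 0 0 0 0 -0.1")

```text
clock: 15.85
eef_pos: [496.4, 36.8, 37.3]
tcp_rot: [3.142, -0.0, 0.223]
contact_force: [2.4, 0.6, -2.2]
opening: 0.46
```

```bash
python3 v.py 6 s
```

```text
t 15.85 pos [496.4  36.8  37.3] rot [ 3.1415 -0.      0.2227] F [ 2.37  0.65 -2.24] T [ 0.047 -0.378 -0.091] op 0.46
```

View pics/w6.png

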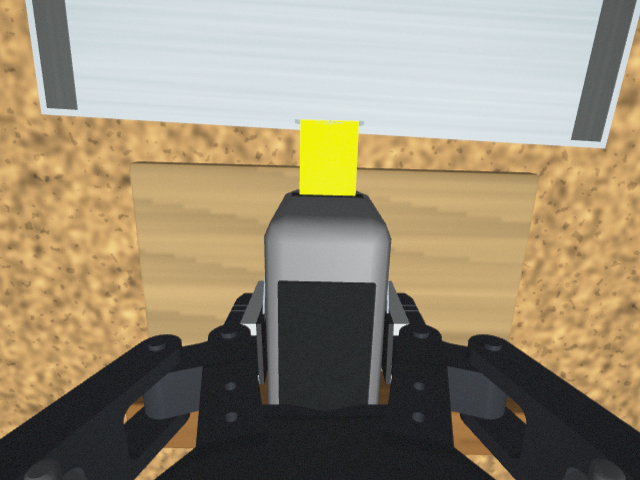

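View pics/s6c.png

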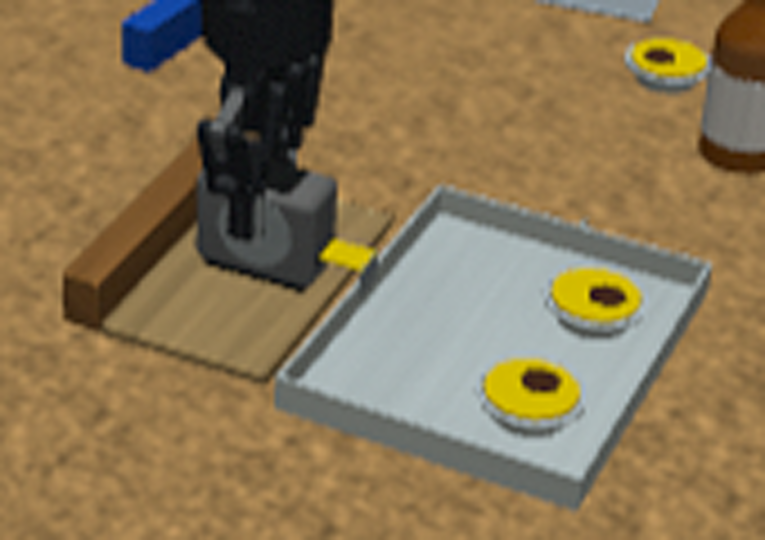

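The blade is drawing out while hooked on the rim, at about 2.5 N. The tray has not moved in the scene view. I'll continue, then creep.

Call:
jog_arm(increments="-0.16 0 0 0 0 0 -0.1;-0.16 -0.01 0 0 0 0 -0.1;-0.16 0 0 0 0 0 -0.1;-0.16 -0.01 0 0 0 0 -0.1;-0.16 0 0 0 0 0 -0.1;-0.16 -0.01 0 0 0 0 -0.1;-0.16 0 0 0 0 0 -0.1;-0.08 0 0 0 0 0 -0.1")

```text
clock: 16.75
eef_pos: [484.5, 34.5, 37.3]
tcp_rot: [3.142, 0.0, 0.223]
contact_force: [3.1, -1.5, -2.6]
opening: 0.464
```

```bash
python3 v.py 7 s; python3 - <<'E'
import cv2; from h import *; import pickle
a=cv2.imread('pics/w7.png')
z=lambda x0,x1,y0,y1,f:cv2.resize(a[y0:y1,x0:x1],None,fx=f,fy=f,interpolation=cv2.INTER_NEAREST)
cv2.imwrite('pics/w7a.png',cv2.vconcat([z(120,280,80,180,4),z(400,560,80,180,4)])[:,:])
b=cv2.imread('pics/s7.png')
cv2.imwrite('pics/s7d.png',cv2.resize(b[225:285,260:360],None,fx=8,fy=8,interpolation=cv2.INTER_CUBIC))
E
```

```text
t 16.75 pos [484.5  34.5  37.3] rot [3.1416 0.     0.2228] F [ 3.1  -1.51 -2.61] T [-0.042 -0.448 -0.091] op 0.464
```

View pics/s7d.png

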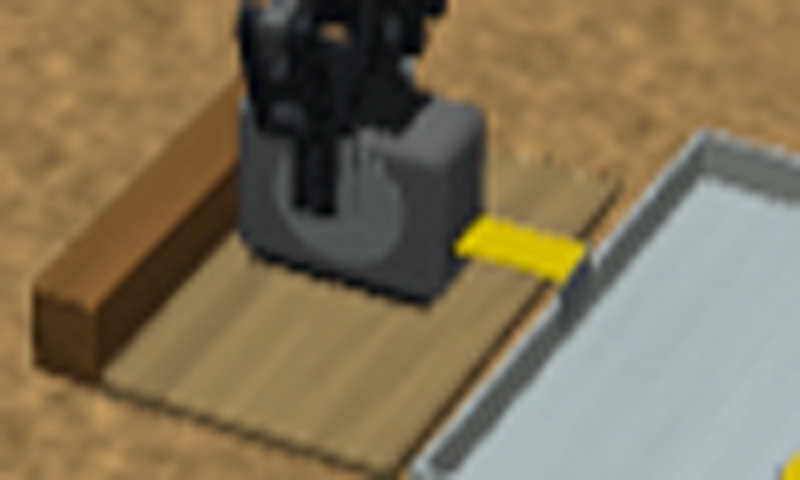

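View pics/w7a.png

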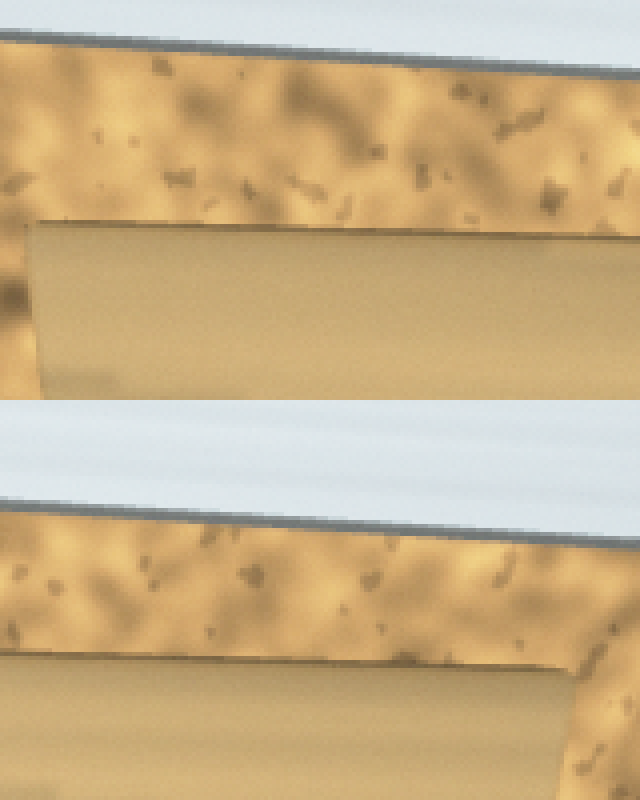

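```bash
python3 - <<'E'
from h import *; import pickle
c,s=pickle.load(open('w7.pkl','rb')); P=s['eef_pos']
for zb in (4,6,7,8,10):
    fl,fr=[onz('wrist',q,zb,c) for q in [(127,136.7),(543.5,148)]]
    d=fl-fr; y=np.arctan2(-d[0],d[1]); ux=np.array([np.cos(y),np.sin(y),0]); f=(fl+fr)/2-108*ux
    print(zb,np.linalg.norm(d).round(1),y.round(4),f.round(1),'TCP from face',((P-f)@ux).round(1))
from ty import *
tapeyaw('pics/w7.png',c,s)
E
```

```text
4 192.6 0.1965 [441.   20.7   4. ] TCP from face 45.3
6 190.4 0.1965 [441.1  20.7   6. ] TCP from face 45.2
7 189.4 0.1965 [441.1  20.8   7. ] TCP from face 45.2
8 188.3 0.1965 [441.2  20.8   8. ] TCP from face 45.2
10 186.1 0.1965 [441.2  20.9  10. ] TCP from face 45.1
side tool-y slope [np.float32(0.034628987), np.float32(0.0310179)] front 0.022265032 front x [23.74635162  2.46556138]
```

Call:
jog_arm(increments="-0.05 0 0 0 0 0 -0.1;-0.05 0 0 0 0 0 -0.1;-0.05 -0.01 0 0 0 0 -0.1;-0.05 0 0 0 0 0 -0.1;-0.05 0 0 0 0 0 -0.1;-0.03 0 0 0 0 0 -0.1;0 0 0 0 0 0 -0.1;0 0 0 0 0 0 -0.1")

```text
clock: 17.65
eef_pos: [481.9, 34.0, 37.3]
tcp_rot: [-3.142, -0.0, 0.223]
contact_force: [2.7, -1.1, -2.6]
opening: 0.461
```

Call:
jog_arm(increments="-0.02 0 0 0 0 0 -0.1;-0.02 0 0 0 0 0 -0.1;-0.02 0 0 0 0 0 -0.1;0 0 0 0 0 0 -0.1;0 0 0 0 0 0 -0.1;0 0 0 0 0 0 -0.1;0 0 0 0 0 0 -0.1;0 0 0 0 0 0 -0.1")

```text
clock: 18.45
eef_pos: [481.3, 33.9, 37.3]
tcp_rot: [3.142, 0.0, 0.223]
contact_force: [2.7, -1.0, -1.8]
opening: 0.463
```

```bash
python3 v.py 8; python3 -c "from h import *; st()"
```

```text
t 18.45 pos [481.3  33.9  37.3] rot [3.1416 0.     0.2228] F [ 2.67 -1.02 -1.78] T [-0.128 -0.479 -0.132] op 0.463
t 18.5 pos [481.4  33.9  37.3] rot [ 3.1416 -0.      0.2228] F [ 2.3   0.23 -2.9 ] T [-0.092 -0.496 -0.105] op 0.462
```

Call:
jog_arm(increments="-0.02 0 0 0 0 0 -0.1;-0.02 0 0 0 0 0 -0.1;-0.01 0 0 0 0 0 -0.1;0 0 0 0 0 0 -0.1;0 0 0 0 0 0 -0.1;0 0 0 0 0 0 -0.1;0 0 0 0 0 0 -0.1;0 0 0 0 0 0 -0.1")

```text
clock: 19.3
eef_pos: [480.9, 33.7, 37.3]
tcp_rot: [3.142, -0.0, 0.223]
contact_force: [1.8, -0.1, -3.2]
opening: 0.465
```

Call:
jog_arm(increments="-0.02 0 0 0 0 0 -0.1;-0.02 0 0 0 0 0 -0.1;0 0 0 0 0 0 -0.1;0 0 0 0 0 0 -0.1;0 0 0 0 0 0 -0.1;0 0 0 0 0 0 -0.1;0 0 0 0 0 0 -0.1;0 0 0 0 0 0 -0.1")

```text
clock: 20.1
eef_pos: [480.4, 33.7, 37.3]
tcp_rot: [-3.142, 0.0, 0.223]
contact_force: [2.5, -0.4, -1.4]
opening: 0.466
```

Call:
jog_arm(increments="-0.02 0 0 0 0 0 -0.1;-0.02 0 0 0 0 0 -0.1;0 0 0 0 0 0 -0.1;0 0 0 0 0 0 -0.1;0 0 0 0 0 0 -0.1;0 0 0 0 0 0 -0.1;0 0 0 0 0 0 -0.1;0 0 0 0 0 0 -0.1")

```text
clock: 20.9
eef_pos: [480.1, 33.6, 37.3]
tcp_rot: [3.142, -0.0, 0.223]
contact_force: [2.8, 0.5, -2.8]
opening: 0.465
```

Call:
jog_arm(increments="-0.02 0 0 0 0 0 -0.1;-0.02 0 0 0 0 0 -0.1;0 0 0 0 0 0 -0.1;0 0 0 0 0 0 -0.1;0 0 0 0 0 0 -0.1;0 0 0 0 0 0 -0.1;0 0 0 0 0 0 -0.1;0 0 0 0 0 0 -0.1")

```text
clock: 21.7
eef_pos: [479.7, 33.5, 37.3]
tcp_rot: [3.142, 0.0, 0.223]
contact_force: [1.1, 0.1, -2.8]
opening: 0.459
```

Call:
jog_arm(increments="-0.02 0 0 0 0 0 -0.1;-0.02 0 0 0 0 0 -0.1;0 0 0 0 0 0 -0.1;0 0 0 0 0 0 -0.1;0 0 0 0 0 0 -0.1;0 0 0 0 0 0 -0.1;0 0 0 0 0 0 -0.1;0 0 0 0 0 0 -0.1")

```text
clock: 22.5
eef_pos: [479.3, 33.4, 37.3]
tcp_rot: [-3.142, -0.0, 0.223]
contact_force: [1.6, 0.0, -2.5]
opening: 0.464
```

Call:
jog_arm(increments="-0.02 0 0 0 0 0 -0.1;-0.02 0 0 0 0 0 -0.1;0 0 0 0 0 0 -0.1;0 0 0 0 0 0 -0.1;0 0 0 0 0 0 -0.1;0 0 0 0 0 0 -0.1;0 0 0 0 0 0 -0.1;0 0 0 0 0 0 -0.1")

```text
clock: 23.3
eef_pos: [478.9, 33.3, 37.3]
tcp_rot: [3.142, 0.0, 0.223]
contact_force: [2.3, 0.7, -3.0]
opening: 0.458
```

```bash
python3 v.py 9 s; python3 - <<'E'
import cv2
b=cv2.imread('pics/s9.png')
cv2.imwrite('pics/s9d.png',cv2.resize(b[225:285,260:360],None,fx=8,fy=8,interpolation=cv2.INTER_CUBIC))
E
python3 -c "from h import *; st()"
```

```text
t 23.3 pos [478.9  33.3  37.3] rot [3.1416 0.     0.2228] F [ 2.28  0.7  -3.  ] T [ 0.052 -0.47  -0.078] op 0.458
t 23.4 pos [478.9  33.3  37.3] rot [-3.1416 -0.      0.2228] F [ 3.19 -0.   -3.06] T [ 0.034 -0.435 -0.022] op 0.464
```

View pics/s9d.png

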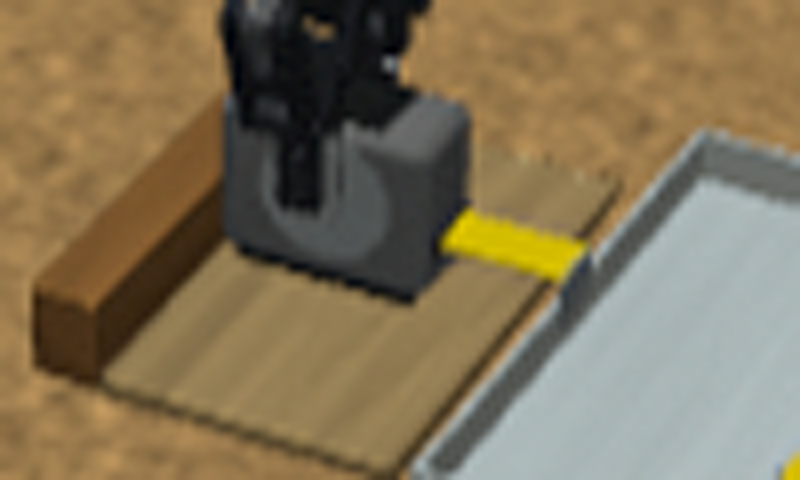

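View pics/w9.png

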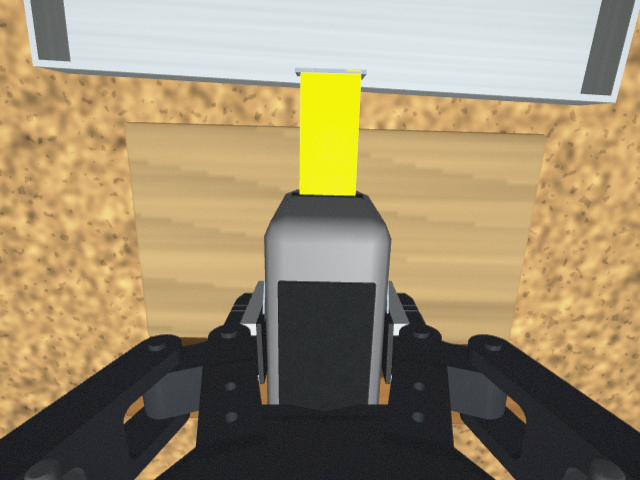

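```bash
python3 - <<'E'
from h import *
ux=np.array([np.cos(.195),np.sin(.195),0]); uy=np.array([-np.sin(.195),np.cos(.195),0]); f=np.array([441.1,20.8,0])
for q in [(235,245),(240,250),(415,300)]:
    p=onz('scene',(260+q[0]/8,225+q[1]/8),12.7); print(p.round(1),((p-f)@ux).round(1),((p-f)@uy).round(1))
for q in [(105,375),(95,308),(225,228)]:
    for z in (7,36):
        p=onz('scene',(260+q[0]/8,225+q[1]/8),z); print(q,z,p.round(1),((p-f)@ux).round(1),((p-f)@uy).round(1))
E
```

```text
[455.7  11.1  12.7] 12.4 -12.3
[458.9   9.8  12.7] 15.3 -14.2
[523.4  23.4  12.7] 81.3 -13.4
(105, 375) 7 [464.7 -68.5   7. ] 5.9 -92.2
(105, 375) 36 [490.7 -98.6  36. ] 25.5 -126.7
(95, 308) 7 [437.3 -41.5   7. ] -15.8 -60.4
(95, 308) 36 [464.4 -72.6  36. ] 4.8 -96.2
(225, 228) 7 [441.1  23.7   7. ] 0.6 2.9
(225, 228) 36 [468.1 -10.   36. ] 20.5 -35.4
```

Call:
jog_arm(increments="-0.02 0 0 0 0 0 -0.1;-0.02 0 0 0 0 0 -0.1;-0.01 0 0 0 0 0 -0.1;0 0 0 0 0 0 -0.1;0 0 0 0 0 0 -0.1;0 0 0 0 0 0 -0.1;0 0 0 0 0 0 -0.1;0 0 0 0 0 0 -0.1")

```text
clock: 24.2
eef_pos: [478.4, 33.2, 37.3]
tcp_rot: [3.142, 0.0, 0.223]
contact_force: [2.6, 0.9, -2.0]
opening: 0.463
```

```bash
python3 -c "from h import *; st()"
```

```text
t 24.2 pos [478.4  33.2  37.3] rot [3.1416 0.     0.2228] F [ 2.56  0.87 -2.02] T [ 0.097 -0.504 -0.054] op 0.463
```

Call:
jog_arm(increments="-0.02 0 0 0 0 0 -0.1;-0.02 0 0 0 0 0 -0.1;-0.01 0 0 0 0 0 -0.1;0 0 0 0 0 0 -0.1;0 0 0 0 0 0 -0.1;0 0 0 0 0 0 -0.1;0 0 0 0 0 0 -0.1;0 0 0 0 0 0 -0.1")

```text
clock: 25.0
eef_pos: [477.9, 33.1, 37.3]
tcp_rot: [-3.142, 0.0, 0.223]
contact_force: [2.1, -0.3, -1.7]
opening: 0.46
```

```bash
python3 -c "from h import *; st()"
```

```text
t 25.0 pos [477.9  33.1  37.3] rot [-3.1416  0.      0.2228] F [ 2.1  -0.32 -1.7 ] T [ 0.118 -0.412 -0.046] op 0.46
```

Call:
jog_arm(increments="-0.02 0 0 0 0 0 -0.1;-0.02 0 0 0 0 0 -0.1;-0.01 0 0 0 0 0 -0.1;0 0 0 0 0 0 -0.1;0 0 0 0 0 0 -0.1;0 0 0 0 0 0 -0.1;0 0 0 0 0 0 -0.1;0 0 0 0 0 0 -0.1")

```text
clock: 25.8
eef_pos: [477.4, 33.0, 37.3]
tcp_rot: [3.142, 0.0, 0.223]
contact_force: [2.4, -0.3, -1.9]
opening: 0.46
```

Call:
jog_arm(increments="-0.02 0 0 0 0 0 -0.1;-0.02 0 0 0 0 0 -0.1;-0.01 0 0 0 0 0 -0.1;0 0 0 0 0 0 -0.1;0 0 0 0 0 0 -0.1;0 0 0 0 0 0 -0.1;0 0 0 0 0 0 -0.1;0 0 0 0 0 0 -0.1")

```text
clock: 26.6
eef_pos: [477.0, 32.9, 37.3]
tcp_rot: [3.142, -0.0, 0.223]
contact_force: [2.3, 0.5, -4.0]
opening: 0.462
```

Call:
jog_arm(increments="-0.02 0 0 0 0 0 -0.1;-0.02 0 0 0 0 0 -0.1;-0.01 0 0 0 0 0 -0.1;0 0 0 0 0 0 -0.1;0 0 0 0 0 0 -0.1;0 0 0 0 0 0 -0.1;0 0 0 0 0 0 -0.1;0 0 0 0 0 0 -0.1")

```text
clock: 27.4
eef_pos: [476.8, 32.8, 37.3]
tcp_rot: [3.142, -0.001, 0.223]
contact_force: [5.0, 1.7, -5.7]
opening: 0.46
```

```bash
python3 -c "from h import *; st()"
```

```text
t 27.4 pos [476.8  32.8  37.3] rot [ 3.1415e+00 -5.0000e-04  2.2270e-01] F [ 4.98  1.67 -5.66] T [ 0.264 -0.809 -0.077] op 0.46
```

Contact with the rail: TCP moved 0.2 of the last 0.5 mm and fx rose from 2.3 to 5 N, so it rests with about 2.5 N. Now I press down.

Call:
jog_arm(increments="0 0 0.03 0 0 0 -0.1;0 0 0.03 0 0 0 -0.1;0 0 0.02 0 0 0 -0.1;0 0 0.03 0 0 0 -0.1;0 0 0.03 0 0 0 -0.1;0 0 0.03 0 0 0 -0.1;0 0 0.03 0 0 0 -0.1;0 0 0 0 0 0 -0.1")

```text
clock: 28.2
eef_pos: [476.8, 32.8, 35.8]
tcp_rot: [3.141, -0.001, 0.223]
contact_force: [3.3, 0.1, 7.8]
opening: 0.462
```

```bash
python3 -c "from h import *; st()"
```

```text
t 28.2 pos [476.8  32.8  35.8] rot [ 3.1415e+00 -7.0000e-04  2.2280e-01] F [3.31 0.09 7.84] T [ 0.125 -0.492 -0.085] op 0.462
```

Call:
jog_arm(increments="0 0 0.03 0 0 0 -0.1;0 0 0.03 0 0 0 -0.1;0 0 0.03 0 0 0 -0.1;0 0 0.03 0 0 0 -0.1;0 0 0.03 0 0 0 -0.1;0 0 0.03 0 0 0 -0.1;0 0 0.02 0 0 0 -0.1;0 0 0 0 0 0 -0.1")

```text
clock: 29.0
eef_pos: [476.8, 32.8, 33.9]
tcp_rot: [3.141, -0.001, 0.223]
contact_force: [2.3, 0.2, 7.9]
opening: 0.464
```

```bash
python3 -c "from h import *; st()"
```

```text
t 29.0 pos [476.8  32.8  33.9] rot [ 3.1415e+00 -7.0000e-04  2.2280e-01] F [2.26 0.18 7.9 ] T [ 0.188 -0.425 -0.055] op 0.464
```

Call:
jog_arm(increments="0 0 0.03 0 0 0 -0.1;0 0 0.03 0 0 0 -0.1;0 0 0.03 0 0 0 -0.1;0 0 0.01 0 0 0 -0.1;0 0 0 0 0 0 -0.1;0 0 0 0 0 0 -0.1;0 0 0 0 0 0 -0.1;0 0 0 0 0 0 -0.1")

```text
clock: 29.8
eef_pos: [476.8, 32.8, 33.1]
tcp_rot: [3.141, -0.001, 0.223]
contact_force: [1.6, 0.7, 11.7]
opening: 0.461
```

```bash
python3 -c "from h import *; st()"
```

```text
t 29.8 pos [476.8  32.8  33.1] rot [ 3.1415e+00 -7.0000e-04  2.2280e-01] F [ 1.56  0.67 11.72] T [ 0.059 -0.38  -0.03 ] op 0.461
```

Call:
jog_arm(increments="0 0 0.02 0 0 0 -0.1;0 0 0.02 0 0 0 -0.1;0 0 0 0 0 0 -0.1;0 0 0 0 0 0 -0.1;0 0 0 0 0 0 -0.1;0 0 0 0 0 0 -0.1;0 0 0 0 0 0 -0.1;0 0 0 0 0 0 -0.1")

```text
clock: 30.6
eef_pos: [476.7, 32.7, 33.0]
tcp_rot: [3.141, -0.001, 0.223]
contact_force: [-0.4, 0.8, 17.4]
opening: 0.466
```

```bash
python3 -c "from h import *; st()"
```

```text
t 30.6 pos [476.7  32.7  33. ] rot [ 3.1415e+00 -7.0000e-04  2.2280e-01] F [-0.36  0.81 17.43] T [ 0.06  -0.112 -0.073] op 0.466
```

The stop came up hard: 0.4 mm of command gave 0.1 mm of motion and 6 N more. Total sole travel was about 3.6 mm and the peak press about 20 N. I'll unload, then open.

Call:
jog_arm(increments="0 0 -0.03 0 0 0 -0.1;0 0 -0.03 0 0 0 -0.1;0 0 -0.03 0 0 0 -0.1;0 0 0 0 0 0 -0.1;0 0 0 0 0 0 -0.1;0 0 0 0 0 0 -0.1;0 0 0 0 0 0 -0.1;0 0 0 0 0 0 -0.1", squeeze=20)

```text
clock: 31.4
eef_pos: [476.7, 32.7, 33.0]
tcp_rot: [3.141, -0.0, 0.223]
contact_force: [2.7, 0.2, 6.7]
opening: 0.471
```

```bash
python3 v.py 10 s; python3 -c "from h import *; st()"
```

```text
t 31.4 pos [476.7  32.7  33. ] rot [ 3.1415e+00 -4.0000e-04  2.2280e-01] F [2.73 0.2  6.74] T [ 0.084 -0.643 -0.092] op 0.471
t 31.5 pos [476.7  32.7  33. ] rot [ 3.1415e+00 -4.0000e-04  2.2280e-01] F [3.44 0.42 6.48] T [ 0.096 -0.636 -0.078] op 0.465
```

View pics/w10.png

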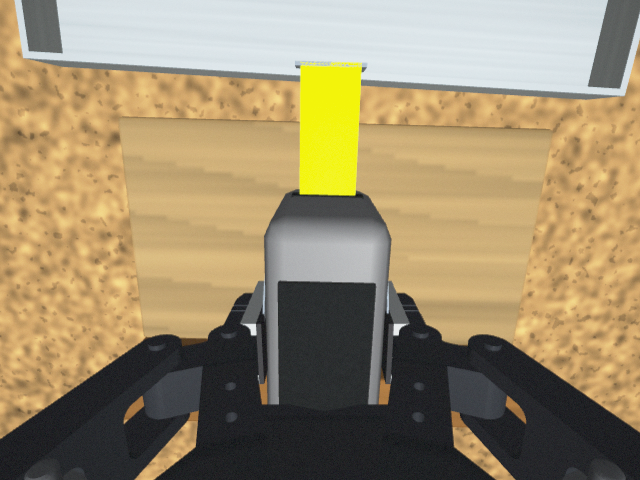

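View pics/s10c.png

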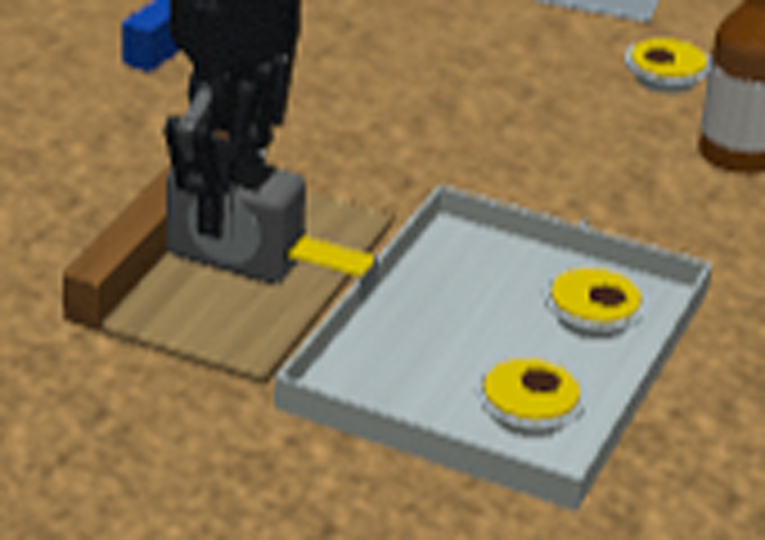

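Call:
jog_arm(increments="0 0 -0.03 0 0 0 -0.1;0 0 -0.02 0 0 0 -0.1;0 0 0 0 0 0 -0.1;0 0 0 0 0 0 0;0 0 0 0 0 0 0.1;0 0 0 0 0 0 0.3;0 0 0 0 0 0 0.6;0 0 0 0 0 0 0.9")

```text
clock: 32.3
eef_pos: [476.1, 32.7, 33.2]
tcp_rot: [-3.141, 0.001, 0.223]
contact_force: [-0.8, -0.1, 0.2]
opening: 0.939
```

Call:
jog_arm(increments="0 0 0 0 0 0 1;0 0 0 0 0 0 1;0 0 0 0 0 0 1;0 0 -0.3 0 0 0 1;0 0 -1 0 0 0 1;0 0 -1.5 0 0 0 1;0 0 -1.5 0 0 0 1;0 0 -1.5 0 0 0 1")

```text
clock: 33.1
eef_pos: [476.5, 32.7, 92.6]
tcp_rot: [3.142, -0.0, 0.223]
contact_force: [0.1, -0.8, -0.2]
opening: 0.996
```

Call:
jog_arm(increments="0 0 -1.5 0 0 0 1;0 0 -1.5 0 0 0 1;0 0 -1.5 0 0 0 1;0 0 -1.5 0 0 0 1;0 0 0 0 0 0 1;0 0 0 0 0 0 1;0 0 0 0 0 0 1;0 0 0 0 0 0 1")

```text
clock: 33.9
eef_pos: [475.9, 32.7, 150.6]
tcp_rot: [-3.141, 0.001, 0.223]
contact_force: [-0.1, -0.6, -0.6]
opening: 1.003
```

```bash
python3 v.py 11 s; python3 - <<'E'
import cv2
from h import *
b=r.grab_frame('top')[:,:,::-1]; cv2.imwrite('pics/t11.png',b)
a=cv2.imread('pics/t0.png') if 0 else cv2.imread('pics/top0.png')
z=lambda i:cv2.resize(i[120:300,230:390],None,fx=2.5,fy=2.5,interpolation=cv2.INTER_CUBIC)
cv2.imwrite('pics/t11c.png',cv2.hconcat([z(a),z(b)])); st()
E
```

```text
t 33.9 pos [475.9  32.7 150.6] rot [-3.1413e+00  1.3000e-03  2.2280e-01] F [-0.13 -0.58 -0.63] T [-0.021  0.004  0.023] op 1.003
t 34.05 pos [476.2  32.7 150.8] rot [-3.1414e+00  1.0000e-03  2.2280e-01] F [-0.31 -0.17  0.44] T [ 0.036  0.026 -0.025] op 1.0
```

View pics/w11.png

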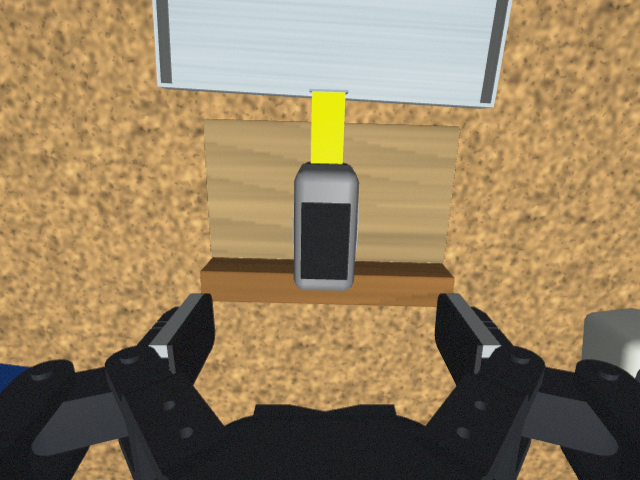

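View pics/s11c.png

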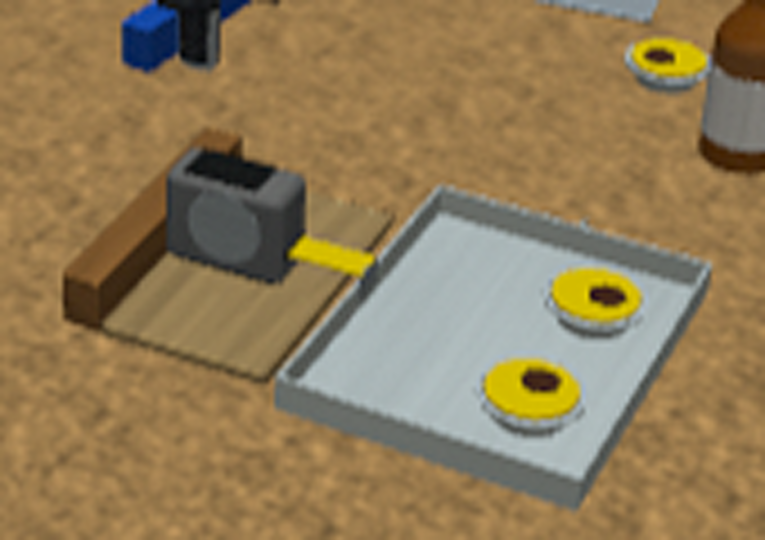

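View pics/t11c.png

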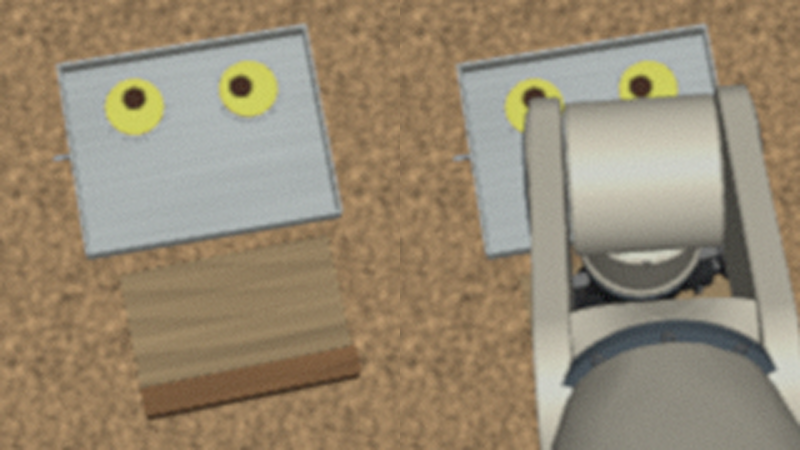

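```bash
python3 - <<'E'
import cv2
a=cv2.imread('pics/w11.png')
z=lambda x0,x1,y0,y1,f:cv2.resize(a[y0:y1,x0:x1],None,fx=f,fy=f,interpolation=cv2.INTER_NEAREST)
cv2.imwrite('pics/w11a.png',z(270,400,80,180,6)); cv2.imwrite('pics/w11b.png',z(270,400,195,300,5.5))
cv2.imwrite('pics/w11e.png',cv2.hconcat([z(150,220,75,130,5),z(450,520,75,130,5)]))
E
```

```text
(no output)
```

View pics/w11a.png

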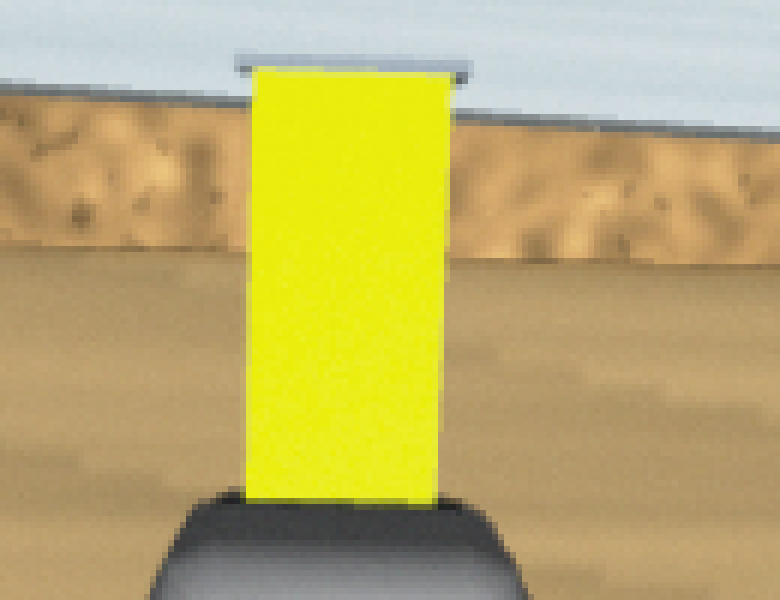

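View pics/w11b.png

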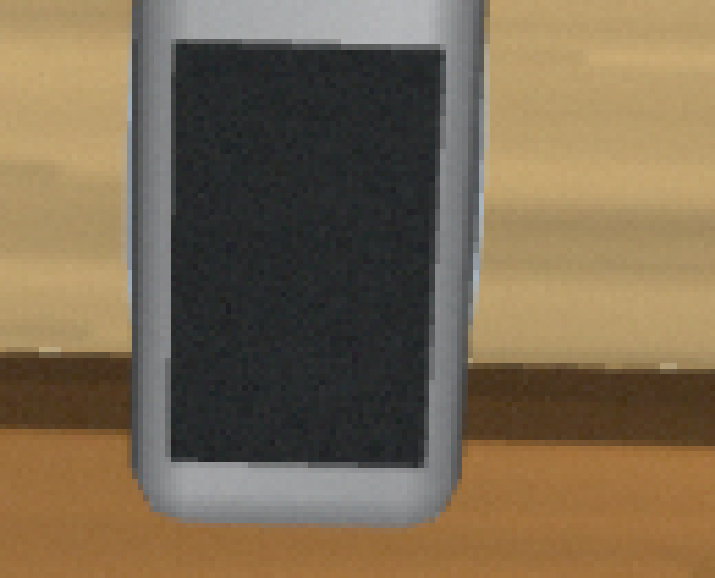

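View pics/w11e.png

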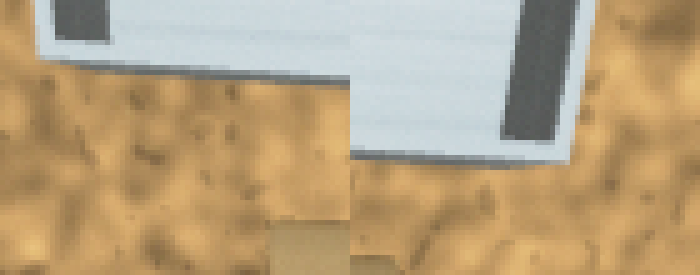

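```bash
python3 - <<'E'
from h import *; import pickle
c,s=pickle.load(open('w11.pkl','rb'))
o=lambda q,z:onz('wrist',q,z,c)
l,rr=o((157.6,86.8),22),o((494,107.4),22); d=l-rr
print('rim',l.round(1),rr.round(1),np.linalg.norm(d).round(1),'yaw',np.arctan2(-d[0],d[1]).round(4),'before [543.8 163.8] [581.6 -64.9] .164')
a,b=o((270,273.2),36),o((400,275.9),36); d=a-b; y=np.arctan2(-d[0],d[1]); print('rail face top edge',a.round(1),b.round(1),y.round(4))
y=.195; ux=np.array([np.cos(y),np.sin(y),0]); fx=((a+b)/2)@ux
for zt in (69,70.5):
    L=[o((270+p/5.5,195+q/5.5),zt) for p,q in [(173,40),(445,48),(170,462),(427,468)]]
    f=L[0]-L[1]; g=L[2]-L[3]; sl=L[0]-L[2]; sr=L[1]-L[3]
    print('label yaw front/back',np.arctan2(-f[0],f[1]).round(3),np.arctan2(-g[0],g[1]).round(3),'sides',np.arctan2(sl[1],sl[0]).round(3),np.arctan2(sr[1],sr[0]).round(3))
    bk=o((270+300/5.5,195+525/5.5),zt-3); print('case back to face',(bk@ux-fx).round(1), 'len label',np.linalg.norm(sl).round(1),'label ctr from face',(np.mean(L,0)@ux-fx).round(1))
h=o((270+350/6,80+68/6),8.2+20.5); q=o((270+350/6,80+112/6),22); print('hook inner past rim outer edge',((h-q)@ux).round(1))
st()
E
```

```text
rim [543.8 163.6  22. ] [581.9 -64.9  22. ] 231.7 yaw 0.1652 before [543.8 163.8] [581.6 -64.9] .164
rail face top edge [432.3  63.   36. ] [451.6 -31.8  36. ] 0.2008
label yaw front/back 0.193 0.198 sides 0.199 0.2
case back to face 0.8 len label 50.9 label ctr from face 35.3
label yaw front/back 0.193 0.198 sides 0.199 0.2
case back to face 1.5 len label 50.5 label ctr from face 35.8
hook inner past rim outer edge 4.2
t 34.05 pos [476.2  32.7 150.8] rot [-3.1414e+00  1.0000e-03  2.2280e-01] F [-0.31 -0.17  0.44] T [ 0.036  0.026 -0.025] op 1.0
```

```bash
python3 - <<'E'
from h import *; import pickle
c0,_=pickle.load(open('w10.pkl','rb')); c1,_=pickle.load(open('w11.pkl','rb'))
def le(f,c,us,lo,hi,z):
    V=cv2.GaussianBlur(cv2.cvtColor(cv2.imread(f),6),(3,3),0).astype(float); P=[]
    for u in us:
        g=-np.diff(V[lo:hi,u]); k=g.argmax(); w=g[max(0,k-2):k+3].clip(0); P.append(onz('wrist',(u,lo+max(0,k-2)+.5+(w*np.arange(len(w))).sum()/w.sum()),z,c))
    return np.mean(P,0)
for z in (68,70,72):
  print(z,(le('pics/w10.png',c0,range(290,366,3),270,295,z)@[.981,.194,0]).round(2),(le('pics/w11.png',c1,range(308,346,2),195,215,z)@[.981,.194,0]).round(2))
E
```

```text
68 496.67 497.46
70 497.54 497.86
72 498.4 498.27
```

```bash
python3 -c "from h import *; st(); print(r.sign_off())"
```

```text
t 34.05 pos [476.2  32.7 150.8] rot [-3.1414e+00  1.0000e-03  2.2280e-01] F [-0.31 -0.17  0.44] T [ 0.036  0.026 -0.025] op 1.0
the job is handed in; nothing more can be done
None
```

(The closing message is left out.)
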